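# Let the air out of the crate-dolly wheel

### The job

Two crate-dolly wheels lie on the bench for a tyre change. On the larger wheel, unscrew the small knurled lock nut of the valve by about a fifth of a turn or more anticlockwise seen from above (it stops at a quarter turn), then press the freed valve pin fully down and hold it there for about a second to let the air out. Let go, so that the pin springs back up and the nut stays undone.

Things in the scene. Friction and masses are not known exactly. Their poses are not given: they have to be found in the camera images.
- lock_nut (a joint): Turn of the knurled brass lock nut on the larger wheel's valve, rad: 0 tight, grows anticlockwise seen from above, stops at 1.57; free past 1.0; starts at 0 to 0.15. An upright cylinder 18 mm in diameter (19.5 over the knurls), 16 mm tall; turns about the vertical valve axis with friction 0.03 N m, stays where left, does not rise. The smaller wheel (150 mm) has the same valve: not that one.
- nut_grip (a point): On the nut's axis at mid-height, 93 mm above the bench: grip here from above, at any yaw. Below the nut is the 12 mm brass stem. It stands upright inside the tyre's ring of the larger wheel, 55 mm from the hub centre. The wheel, a black tyre 220 mm in diameter, lies flat, bolted down; tyre top 56 mm above the bench, nothing within 100 mm of the valve is taller than 65 mm.
- valve_pin (a joint): How far the larger wheel's valve pin is pressed, m: 0 up, 0.006 fully down. A spring pin that slides vertically through the middle of the lock nut; about 2 N starts it, about 7 N brings it fully down, and it springs back when let go. While the nut is tight (below about 0.85 rad) the pin is blocked after about 1 to 2 mm.
- pin_top (a point): Centre of the flat top of the valve pin, on the nut's axis; moves down with the pin. The steel pin has a round head 10 mm in diameter; at rest its top is 115 mm above the bench, 22 mm above the nut's mid-height and 14 mm above the nut's top face.
Mind the look-alikes: they are no part of the job. What is shaped like the part that bears lock_nut but pink is not meant.

How it is judged:
By the outcome, as a careful person would: the job done as asked, in the order asked, and still so for the second after the job is handed in, with the robot touching nothing.
It also fails if it takes over 40 s, if anything falls off the work surface, if the arm or the gripper's body presses on something with over 40 N, if the wrist force passes 120 N, or if a joint passes its speed limit or range.

### The arm

A 6-joint arm with a two-finger parallel gripper is mounted at the origin on the work surface. World frame = base frame: x ahead of the robot, y to its left, z up, the work surface at z = 0. Lengths are in mm, angles in rad, forces in N, time in s.
With the tool pointing down it reaches from about 275 to 1000 mm from the base axis. Payload 8.4 kg.
Tool frame: the origin (TCP) lies at the very end of the fingers, on their centre line; the grasp point (between the pads) lies 19 mm behind it; z points along the fingers, y is the direction in which the jaws open and shut (so a half turn about z gives the same grasp; the last joint's range is limited). The gripper opens to 85 mm and grips with 20 to 120 N. Pads are 22 mm wide; open, the fingers measure 114 mm over their backs; the gripper's body (76 mm by 85 mm) begins 54 mm behind the grasp point. The pads swing forward as they close: fully open they stand 13 mm farther back than shut.
Start: joints at [-1.134, 0.353, 1.633, -0, 1.155, -0.002], TCP at [265.532, -565.792, 231.281] pointing down, gripper open.
Joint ranges: [-2.63, 2.63], [-0.92, 2.1], [0.06, 2.66], [-1.3, 4.44], [0, 2.69], [-3.02, 3.02]. Speed limits (rad/s): [2.22, 2.22, 2.79, 3.14, 3.14, 3.14].

### API

Orientations are given as [roll, pitch, yaw] about the fixed x, y, z axes, in that order (R = Rz(yaw) Ry(pitch) Rx(roll)).
In Python, from rig import r gives the robot as it stands.
- The arm moves only by the tool jog_arm, never from a script. Its argument "moves" is a list of rows, each an object with "grip": the gripper command: -1 is fully open, 1 is shut, values between are in proportion; "translation": the shift along the tool's x, y, z in m, a list of three; "twist": the turn, a rotation vector about the tool's x, y, z in rad, a list of three. In form: [{"grip": grip, "translation": [dx, dy, dz], "twist": [ax, ay, az]}, ...]. A call has 1 to 10 rows; each row shifts and turns the commanded pose from where the row before left it, along the tool's axes as they then stand; what a row does not reach is not made up. A row lasts 1/12 s, in which the tool goes at most 41.7 mm and 7.16 degrees, less where a joint would pass 70% of its speed; a pose out of reach is approached as far as the arm can. A call with a gripper value outside its range is refused whole. The fingers move at their own pace and stop on an object; "squeeze" is the grip in N (left out, the last holds). Time passes only in rows, so rows that do not move let the fingers close. It gives the time, the measured TCP pose, the force and the opening at its end, in the units of the state.
- r.sense(): the state, without advancing time (a new reading comes with each control period).
- r.grab_frame(name): name is "scene" or "top" or "wrist"; returns (picture, depth): 400x640x3 uint8, red, green, blue; 400x640 float32, mm along the optical axis (not along the pixel's ray), 0 where there is no reading.
- r.calibration(name): a dict with "fx", "fy", "cx", "cy" (pixels), "R" (3x3) and "t" (3): a world point X has camera coordinates R X + t. Camera axes: x right, y down, z forward; pixel columns grow to the right and rows downward; lengths in mm; the calibration is good to about 2 mm. A picture is of the moment at which its call begins: read the wrist's pose just before it. calibration takes no time and is no camera call; for the wrist camera it gives the pose at the moment of the call.
- r.sign_off(): hands the job in, once; it reports no verdict.
The state is a dict: "clock": time; "qpos": joint angles; "qvel": joint speeds; "joint_efforts": joint torques, N m; "eef_pos": TCP position; "tcp_rot": TCP orientation; "contact_force": force on the tool from outside, world axes, zero at the start; "wrist_torque": the same for the moment, N m; "opening": opening from 0.0 (shut) to 1.0 (fully open).
Only numpy, scipy, OpenCV 4.12 (cv2) and the standard library are available. Lean on these libraries where they do the work, as an engineer would, in place of code of your own. Each camera call takes 0.05 s, during which the arm holds its last target.

## Working session

There is one attempt and no reset: what is moved stays moved. The work goes in short steps, Python scripts to look and compute and a tool call to move; the robot and the scene stay as the last step left them, time stands still between calls to the robot, and variables do not carry over. Pictures are saved under pics/ and viewed, and the job is handed in when it is done.

Besides the shell and the picture viewer there is one more tool, called by a JSON object that holds its "op" and its "data", one argument or row to a line. jog_arm: Moves the arm, as the interface text tells. Its arguments: {"type":"object","properties":{"moves":{"type":"array"},"squeeze":{"type":"number"}},"required":["moves"]}

```bash
mkdir -p pics
python3 - <<'E'
from rig import r
import cv2,numpy as np
s=r.sense();print(s)
for n in("scene","top"):
    p,d=r.grab_frame(n);cv2.imwrite(f"pics/{n}0.png",p[:,:,::-1]);np.save(f"pics/{n}0_d.npy",d)
    print(r.calibration(n))
E
```

```text
{'clock': 0.0, 'qpos': array([-1.13444296e+00,  3.53662420e-01,  1.63413009e+00, -6.18765082e-06,
        1.15519675e+00, -2.40159376e-03]), 'qvel': array([ 7.14615450e-04, -6.00252484e-05, -1.71994320e-03, -7.76631988e-04,
        3.92060105e-05,  7.59169495e-04]), 'joint_efforts': array([-4.22129206e-04, -6.05244541e+01, -3.42063332e+01,  1.34840470e-04,
        9.29994247e-03,  5.48119647e-05]), 'eef_pos': array([ 265.30511986, -565.37284404,  230.5544979 ]), 'tcp_rot': array([-3.14019604e+00,  2.30333850e-06,  4.38757463e-01]), 'contact_force': array([0.12470961, 0.40731841, 0.27242341]), 'wrist_torque': array([-0.03933123,  0.05296297, -0.01413532]), 'opening': 0.9948956031767308}
{'fx': 426.5180788224079, 'fy': 426.5180788224079, 'cx': 322.51959189736476, 'cy': 192.92499850948826, 'R': array([[-0.81041701,  0.58577478, -0.00960126],
       [ 0.35399994,  0.47656762, -0.80471569],
       [-0.46680651, -0.65555413, -0.59358274]]), 't': array([ 385.14471504,  -43.4873278 , 1284.60127952])}
{'fx': 374.7999591916135, 'fy': 374.7999591916135, 'cx': 323.35079743398927, 'cy': 200.75895630351647, 'R': array([[-0.00825028, -0.99995189, -0.00530528],
       [-0.99538436,  0.00871966, -0.09557166],
       [ 0.09561332,  0.0044923 , -0.99540841]]), 't': array([ -72.07140176,  476.92246614, 1009.68795398])}
```

View pics/scene0.png

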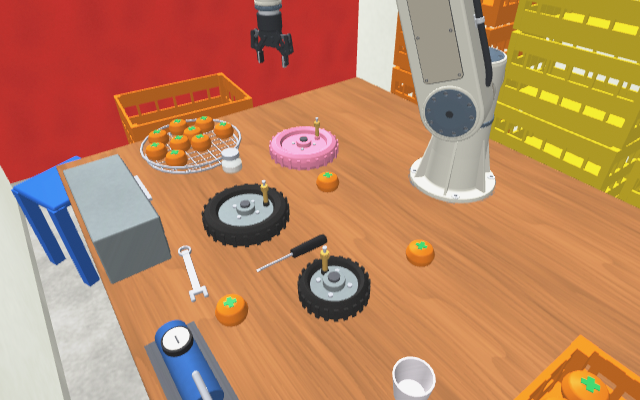

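View pics/top0.png

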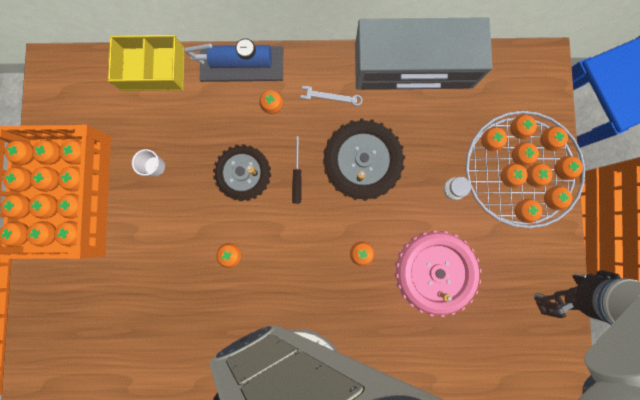

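The candidate valves in the top view are the large black wheel at (361,176), the small black wheel at (252,171) and the pink wheel at (446,296). In the scene view they are at (264,192), (324,258) and (317,127). I choose the large black wheel. Next I'll check it in close crops and triangulate.

```bash
cat > h.py <<'E'
import numpy as np
from rig import r
def ray(n,u,v,c=None):
    c=c or r.calibration(n)
    R,t=np.array(c['R']),np.array(c['t'])
    d=R.T@np.array([(u-c['cx'])/c['fx'],(v-c['cy'])/c['fy'],1]);return -R.T@t,d
def onz(n,u,v,z,c=None):
    o,d=ray(n,u,v,c);return o+d*(z-o[2])/d[2]
def tri(rays):
    A=np.zeros((3,3));b=np.zeros(3)
    for o,d in rays:
        d=d/np.linalg.norm(d);P=np.eye(3)-np.outer(d,d);A+=P;b+=P@o
    x=np.linalg.solve(A,b);return x
E
python3 - <<'E'
import cv2,numpy as np
a=cv2.imread('pics/scene0.png')[160:250,200:300];b=cv2.imread('pics/top0.png')[120:210,314:414]
a=cv2.resize(a,(400,360),interpolation=cv2.INTER_NEAREST);b=cv2.resize(b,(400,360),interpolation=cv2.INTER_NEAREST)
cv2.imwrite('pics/crop0.png',np.hstack([a,b]))
from h import *
for f,u,v in(('tophub',364,158),):print(onz('top',u,v,50))
print('pin z115 top',onz('top',361,175,115),'scene',onz('scene',264,181,115))
E
```

```text
[ 589.07088844 -187.33151858   50.        ]
pin z115 top [ 531.85401733 -172.03404172  115.        ] scene [ 531.86969222 -173.09334844  115.        ]
```

View pics/crop0.png

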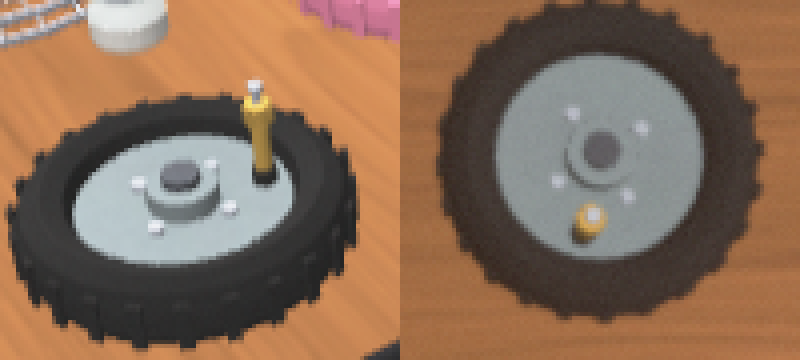

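The crop confirms the choice: a black tyre, the larger wheel, with a brass valve and a steel pin. The pin is at about scene (263.8,181) and top (362.5,173.8). I'll move above it and refine with the wrist camera.

{"op": "jog_arm", "data": {
  "moves": [
    {"grip": -1,"translation": [0.034,-0.02,0],"twist": [0,0,0]},
    {"grip": -1,"translation": [0.034,-0.02,0],"twist": [0,0,0]},
    {"grip": -1,"translation": [0.034,-0.02,0],"twist": [0,0,0]},
    {"grip": -1,"translation": [0.034,-0.02,0],"twist": [0,0,0]},
    {"grip": -1,"translation": [0.034,-0.02,0],"twist": [0,0,0]},
    {"grip": -1,"translation": [0.034,-0.02,0],"twist": [0,0,0]},
    {"grip": -1,"translation": [0.034,-0.02,0],"twist": [0,0,0]},
    {"grip": -1,"translation": [0.034,-0.02,0],"twist": [0,0,0]},
    {"grip": -1,"translation": [0.034,-0.02,0],"twist": [0,0,0]},
    {"grip": -1,"translation": [0.034,-0.02,0],"twist": [0,0,0]}
  ],
  "squeeze": 40
}}

```text
clock: 0.93
eef_pos: [488.9, -238.4, 231.1]
tcp_rot: [-3.141, 0.0, 0.439]
contact_force: [0.8, -1.2, -0.3]
opening: 0.999
```

{"op": "jog_arm", "data": {
  "moves": [
    {"grip": -1,"translation": [0.034,-0.02,0],"twist": [0,0,0]},
    {"grip": -1,"translation": [0.034,-0.02,0],"twist": [0,0,0]},
    {"grip": -1,"translation": [0,0,0],"twist": [0,0,0]},
    {"grip": -1,"translation": [0,0,0],"twist": [0,0,0]}
  ]
}}

```text
clock: 1.27
eef_pos: [533.6, -173.4, 230.9]
tcp_rot: [-3.141, 0.001, 0.442]
contact_force: [-0.1, -0.4, -0.1]
opening: 0.999
```

Run:
```python
from h import *
import cv2
s=r.sense();print(s['clock'],s['eef_pos'],s['tcp_rot'],s['contact_force'])
c=r.calibration('wrist');p,d=r.grab_frame('wrist');print(c)
cv2.imwrite('pics/w1.png',p[:,:,::-1]);np.savez('pics/w1.npz',d=d,**c)
print('top',onz('top',362.5,173.8,115),'scene',onz('scene',263.8,181,115))
X=np.array([532,-174.5,115]);q=np.array(c['R'])@X+c['t'];print('expected px',q[0]/q[2]*c['fx']+c['cx'],q[1]/q[2]*c['fy']+c['cy'])
```

```text
1.2667 [ 533.56666543 -173.3660738   230.86708894] [-3.14109262e+00  5.33165574e-04  4.42448222e-01] [-0.11406602 -0.41210368 -0.0961081 ]
{'fx': 283.59913228967923, 'fy': 283.59913228967923, 'cx': 321.5091435737528, 'cy': 201.6474865934341, 'R': array([[ 4.27810527e-01, -9.03868390e-01, -2.95122475e-04],
       [-8.71589330e-01, -4.12618939e-01,  2.64721836e-01],
       [-2.39395473e-01, -1.12993563e-01, -9.64324770e-01]]), 't': array([-385.66228555,  360.05386522,  485.94769376])}
top [ 534.88066749 -175.87082435  115.        ] scene [ 532.27757015 -173.39682627  115.        ]
expected px 321.11038961005016 200.38900103327592
```

View pics/w1.png

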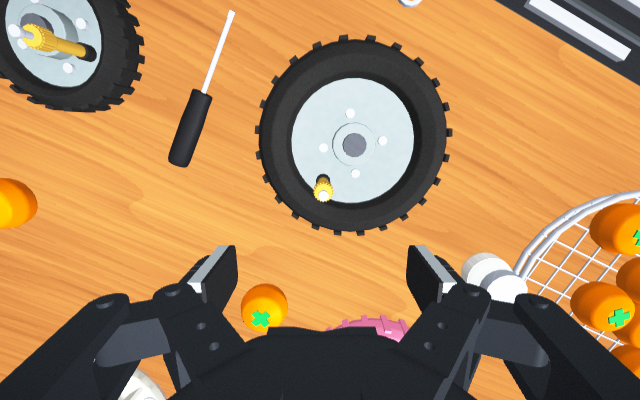

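The wrist view shows the large wheel with its valve pin at about (323,195). Next I'll refine its position.

Run:
```python
from h import *
import cv2
z=np.load('pics/w1.npz');c={k:z[k] for k in z.files if k!='d'}
im=cv2.imread('pics/w1.png')[165:215,290:360]
cv2.imwrite('pics/w1c.png',cv2.resize(im,None,fx=8,fy=8,interpolation=cv2.INTER_NEAREST))
hsv=cv2.cvtColor(im,cv2.COLOR_BGR2HSV)
m=((hsv[:,:,1]<60)&(hsv[:,:,2]>215)).astype(np.uint8)
n,l,st,ce=cv2.connectedComponentsWithStats(m)
for i in range(1,n):print(st[i],ce[i]+[290,165],onz('wrist',*(ce[i]+[290,165]),115,c))
o=-c['R'].T@c['t'];print('cam',o, 'pin depth',z['d'][195,323])
```

```text
[   6    0   64   37 1479] [335.73495605 179.44219067] [ 555.90930768 -178.14498477  115.        ]
[28 26 11 10 86] [323.11627907 195.5       ] [ 537.10156195 -174.17002412  115.        ]
cam [ 595.14317075 -145.11394404  373.18346021] pin depth 266.07147
```

View pics/w1c.png

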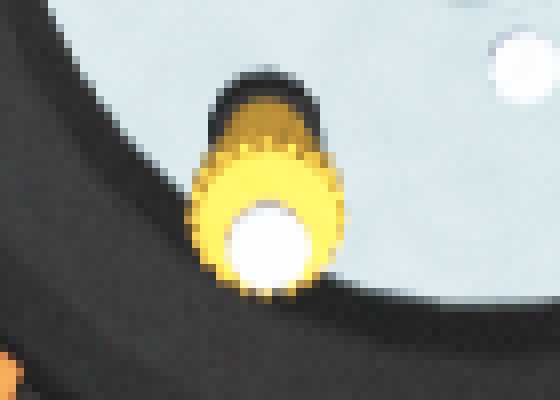

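{"op": "jog_arm", "data": {
  "moves": [
    {"grip": -1,"translation": [0.0014,0.0018,0.03],"twist": [0,0,0]},
    {"grip": -1,"translation": [0,0,0.03],"twist": [0,0,0]},
    {"grip": -1,"translation": [0,0,0.03],"twist": [0,0,0]},
    {"grip": -1,"translation": [0,0,0],"twist": [0,0,0]},
    {"grip": -1,"translation": [0,0,0],"twist": [0,0,0]}
  ]
}}

```text
clock: 1.73
eef_pos: [533.2, -177.0, 140.4]
tcp_rot: [-3.139, 0.003, 0.437]
contact_force: [-0.4, 0.4, 1.5]
opening: 0.999
```

Run:
```python
from h import *
import cv2
s=r.sense();print(s['clock'],s['eef_pos'],s['tcp_rot'],s['contact_force'])
c=r.calibration('wrist');p,d=r.grab_frame('wrist');im=p[:,:,::-1].copy()
cv2.imwrite('pics/w2.png',im)
hsv=cv2.cvtColor(im,cv2.COLOR_BGR2HSV)
m=((hsv[:,:,1]<60)&(hsv[:,:,2]>215)).astype(np.uint8)
n,l,st,ce=cv2.connectedComponentsWithStats(m)
for i in range(1,n):
    if st[i][4]>60: print(st[i],ce[i],onz('wrist',*ce[i],115,c))
q=np.array(c['R'])@s['eef_pos']+c['t'];print('tcp px',q[0]/q[2]*c['fx']+c['cx'],q[1]/q[2]*c['fy']+c['cy'])
```

```text
1.7333 [ 533.16251998 -176.99902572  140.36373071] [-3.13910043e+00  2.88838348e-03  4.37206729e-01] [-0.38907155  0.4412967   1.51634136]
[154   0  32  81 680] [169.39558824  39.14852941] [599.87586217 -57.75447098 115.        ]
[  277    56   167   170 20633] [360.94048369 138.48548442] [ 597.00574792 -173.1018579   115.        ]
[312 220  15  15 178] [318.91011236 226.83146067] [ 537.52138796 -173.95742101  115.        ]
[513 237 127  78 898] [577.22271715 280.83184855] [ 575.54228739 -345.04868343  115.        ]
[579 256  61  98 938] [612.64925373 303.47547974] [ 571.82000026 -377.84663046  115.        ]
[187 282  15  11  96] [195.71875    286.04166667] [ 464.39103697 -117.06387067  115.        ]
[442 282  15  11  98] [447.48979592 286.01020408] [ 535.77649459 -269.33833638  115.        ]
tcp px 320.0852966512843 252.17453344838327
```

View pics/w2.png

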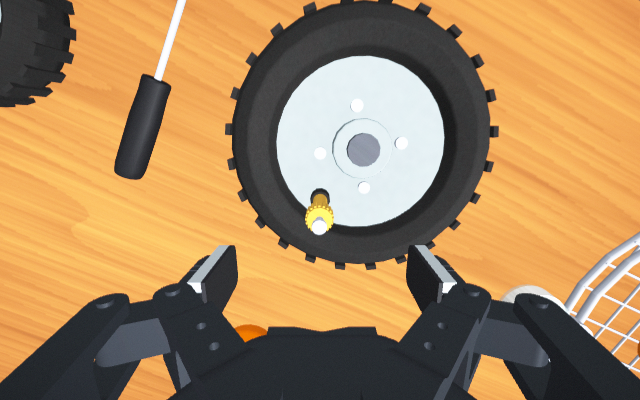

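Run:
```python
from h import *
import cv2
for i in range(3):
    s=r.sense();print(s['clock'],s['eef_pos'],s['tcp_rot'],s['qpos'])
    p,d=r.grab_frame('top' if i else 'scene');cv2.imwrite(f'pics/v{i}.png',p[:,:,::-1])
a=cv2.imread('pics/v0.png')[150:225,220:310];b=cv2.imread('pics/v2.png')[130:205,320:410]
cv2.imwrite('pics/v.png',np.hstack([cv2.resize(x,(400,333),interpolation=cv2.INTER_CUBIC) for x in(a,b)]))
```

```text
1.7833 [ 534.5861356  -177.24766097  141.90482241] [-3.14131801e+00  5.39068715e-04  4.37451320e-01] [-3.22712614e-01  3.61048157e-01  1.84630150e+00 -2.14296122e-04
  9.34822925e-01  8.10759800e-01]
1.8333 [ 535.47600596 -177.30814002  142.82236287] [ 3.14040978e+00 -1.08492347e-03  4.37688864e-01] [-3.22351952e-01  3.60014098e-01  1.84538011e+00 -1.36626473e-04
  9.34597151e-01  8.10837240e-01]
1.8833 [ 535.88315333 -177.24030736  143.23657208] [ 3.13966909e+00 -1.90659332e-03  4.37954719e-01] [-3.22027093e-01  3.59457006e-01  1.84510649e+00 -1.00508842e-04
  9.34322010e-01  8.10875978e-01]
```

View pics/v.png

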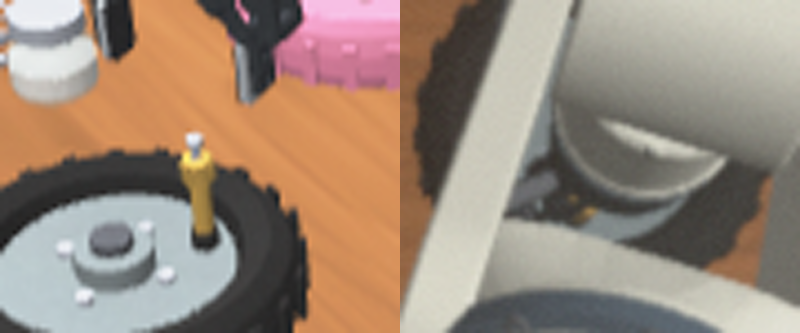

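The arm rings for a few rows after moving, and its commanded pose is about (534.8,-176.2,141.3). My pin estimate is (535.5,-174.3). I'll correct for that and descend, then settle and look.

{"op": "jog_arm", "data": {
  "moves": [
    {"grip": -1,"translation": [0.0014,-0.0014,0.01],"twist": [0,0,0]},
    {"grip": -1,"translation": [0,0,0.017],"twist": [0,0,0]},
    {"grip": -1,"translation": [0,0,0.017],"twist": [0,0,0]},
    {"grip": -1,"translation": [0,0,0.015],"twist": [0,0,0]},
    {"grip": -1,"translation": [0,0,0.008],"twist": [0,0,0]},
    {"grip": -1,"translation": [0,0,0],"twist": [0,0,0]},
    {"grip": -1,"translation": [0,0,0],"twist": [0,0,0]},
    {"grip": -1,"translation": [0,0,0],"twist": [0,0,0]},
    {"grip": -1,"translation": [0,0,0],"twist": [0,0,0]}
  ],
  "squeeze": 40
}}

```text
clock: 2.68
eef_pos: [536.4, -174.6, 75.3]
tcp_rot: [3.14, -0.001, 0.439]
contact_force: [-0.9, -0.2, 0.2]
opening: 0.999
```

Run:
```python
from h import *
import cv2
s=r.sense();print(s['clock'],s['eef_pos'],s['tcp_rot'],s['contact_force'])
c=r.calibration('wrist');p,d=r.grab_frame('wrist');im=p[:,:,::-1].copy()
cv2.imwrite('pics/w3.png',im)
p,d=r.grab_frame('scene');cv2.imwrite('pics/s3.png',cv2.resize(p[120:250,180:330,::-1],(600,520)))
hsv=cv2.cvtColor(im,cv2.COLOR_BGR2HSV)
m=((hsv[:,:,1]<60)&(hsv[:,:,2]>215)).astype(np.uint8)
n,l,st,ce=cv2.connectedComponentsWithStats(m)
for i in range(1,n):
    if st[i][4]>60: print(st[i],ce[i],onz('wrist',*ce[i],115,c))
```

```text
2.6833 [ 536.36186902 -174.57243965   75.26546564] [ 3.14043080e+00 -1.23776202e-03  4.38894301e-01] [-0.86085945 -0.20032508  0.21800264]
[100   0  30  73 867] [113.60207612  34.86851211] [594.48197475 -73.88873901 115.        ]
[  262    39   225   225 36646] [374.79506631 147.71784096] [ 598.53279927 -167.21264115  115.        ]
[308 281  23  21 387] [319.40568475 290.98449612] [ 537.60773214 -173.81776983  115.        ]
[187 282  15  11  96] [195.71875    286.04166667] [ 518.28602954 -127.11675647  115.        ]
[442 282  15  11  98] [447.48979592 286.01020408] [ 561.88180916 -220.26493009  115.        ]
[588 331  52  43 450] [620.16666667 352.43777778] [ 565.88139157 -306.56607508  115.        ]
```

View pics/w3.png

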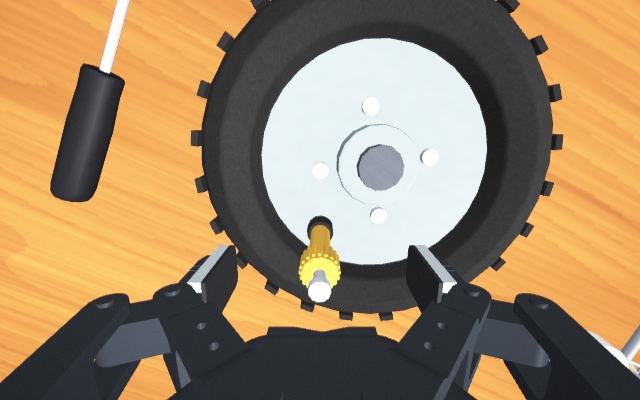

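View pics/s3.png

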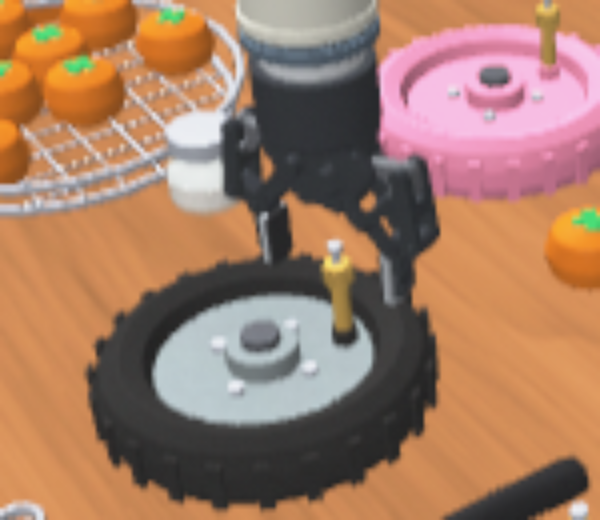

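The nut at wrist (320,270) sits midway between the pads, and the scene view agrees. I'll close on it.

{"op": "jog_arm", "data": {
  "moves": [
    {"grip": 1,"translation": [0.0005,0,0],"twist": [0,0,0]},
    {"grip": 1,"translation": [0,0,0],"twist": [0,0,0]},
    {"grip": 1,"translation": [0,0,0],"twist": [0,0,0]},
    {"grip": 1,"translation": [0,0,0],"twist": [0,0,0]},
    {"grip": 1,"translation": [0,0,0],"twist": [0,0,0]},
    {"grip": 1,"translation": [0,0,0],"twist": [0,0,0]},
    {"grip": 1,"translation": [0,0,0],"twist": [0,0,0]},
    {"grip": 1,"translation": [0,0,0],"twist": [0,0,0]}
  ],
  "squeeze": 40
}}

```text
clock: 3.45
eef_pos: [535.8, -173.7, 74.4]
tcp_rot: [-3.141, 0.0, 0.439]
contact_force: [-1.2, 4.5, 4.3]
opening: 0.193
```

Run:
```python
from h import *
import cv2
s=r.sense();print(s)
c=r.calibration('wrist');p,d=r.grab_frame('wrist');im=p[:,:,::-1].copy()
cv2.imwrite('pics/w4.png',im)
```

```text
{'clock': 3.45, 'qpos': array([-3.16479386e-01,  4.56347023e-01,  1.88692338e+00,  6.39050854e-04,
        7.99042201e-01,  8.15241126e-01]), 'qvel': array([-0.00129603, -0.00066598, -0.00013809, -0.00209833, -0.00080351,
        0.00068139]), 'joint_efforts': array([-1.84699137e+00, -5.63769221e+01, -2.56250185e+01, -7.53389373e-01,
       -9.44518559e-01, -1.24319157e-02]), 'eef_pos': array([ 535.82354812, -173.73153816,   74.39201083]), 'tcp_rot': array([-3.14076578e+00,  2.10293445e-04,  4.38630067e-01]), 'contact_force': array([-1.24646388,  4.46649405,  4.26444033]), 'wrist_torque': array([0.65682105, 0.29823651, 0.00234799]), 'opening': 0.1930585216512936}
```

View pics/w4.png

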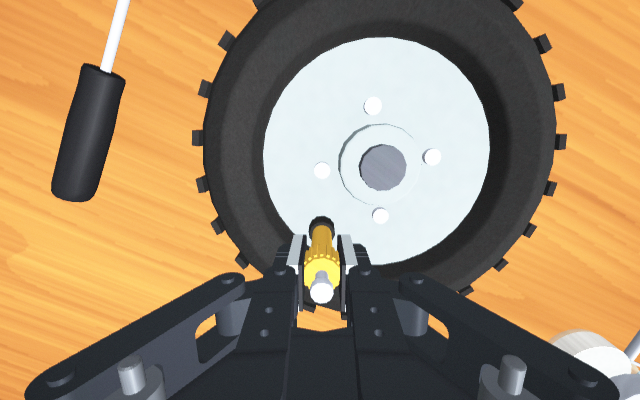

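The nut is held: opening 0.19, side force under 5 N. I'll turn it anticlockwise, which is a negative twist about the downward tool z.

{"op": "jog_arm", "data": {
  "moves": [
    {"grip": 1,"translation": [0,0,0],"twist": [0,0,-0.1]},
    {"grip": 1,"translation": [0,0,0],"twist": [0,0,-0.1]},
    {"grip": 1,"translation": [0,0,0],"twist": [0,0,-0.1]},
    {"grip": 1,"translation": [0,0,0],"twist": [0,0,-0.1]},
    {"grip": 1,"translation": [0,0,0],"twist": [0,0,0]}
  ]
}}

```text
clock: 3.92
eef_pos: [535.8, -173.7, 74.4]
tcp_rot: [-3.141, -0.0, 0.845]
contact_force: [-1.9, 4.9, 5.1]
opening: 0.191
```

{"op": "jog_arm", "data": {
  "moves": [
    {"grip": 1,"translation": [0,0,0],"twist": [0,0,-0.11]},
    {"grip": 1,"translation": [0,0,0],"twist": [0,0,-0.11]},
    {"grip": 1,"translation": [0,0,0],"twist": [0,0,-0.11]},
    {"grip": 1,"translation": [0,0,0],"twist": [0,0,-0.11]},
    {"grip": 1,"translation": [0,0,0],"twist": [0,0,-0.11]},
    {"grip": 1,"translation": [0,0,0],"twist": [0,0,-0.11]},
    {"grip": 1,"translation": [0,0,0],"twist": [0,0,-0.11]},
    {"grip": 1,"translation": [0,0,0],"twist": [0,0,-0.11]},
    {"grip": 1,"translation": [0,0,0],"twist": [0,0,-0.11]},
    {"grip": 1,"translation": [0,0,0],"twist": [0,0,0]}
  ]
}}

```text
clock: 4.75
eef_pos: [535.9, -173.8, 74.4]
tcp_rot: [-3.141, -0.001, 1.836]
contact_force: [-2.2, 4.9, 5.5]
opening: 0.195
```

Run:
```python
from h import *
import cv2
s=r.sense();print({k:s[k] for k in('eef_pos','tcp_rot','contact_force','wrist_torque','qpos')})
c=r.calibration('wrist');p,d=r.grab_frame('wrist');im=p[:,:,::-1].copy()
cv2.imwrite('pics/w5.png',im)
a=cv2.imread('pics/w4.png')[200:320,270:370]
cv2.imwrite('pics/w45.png',np.hstack([cv2.resize(x,(400,480),interpolation=cv2.INTER_CUBIC) for x in(a,im[200:320,270:370])]))
```

```text
{'eef_pos': array([ 535.86899262, -173.77029446,   74.37639301]), 'tcp_rot': array([-3.14132399e+00, -6.72050342e-04,  1.83565383e+00]), 'contact_force': array([-2.21414596,  4.91156154,  5.50097878]), 'wrist_torque': array([0.71691943, 0.28675876, 0.02623107]), 'qpos': array([-3.16492962e-01,  4.56385114e-01,  1.88690460e+00,  5.77894879e-04,
        7.98896608e-01, -5.81753761e-01])}
```

View pics/w45.png

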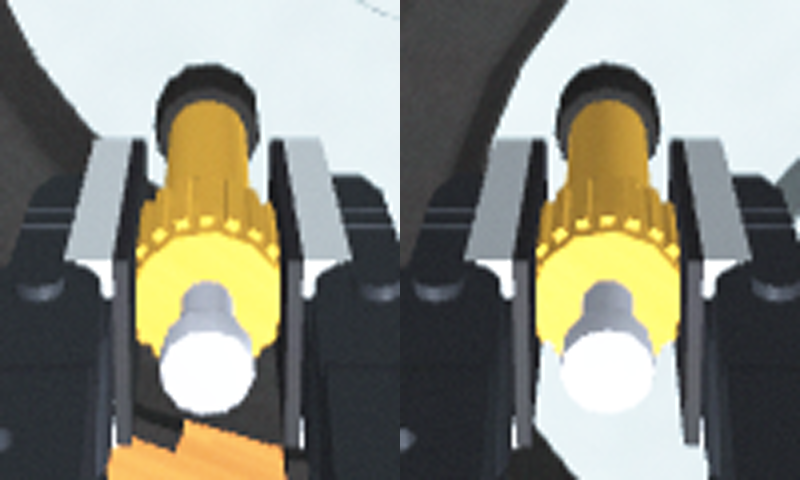

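The nut followed the jaws: its knurl pattern sits the same way against the pads after 1.40 rad. I'll release it, rise straight up and shut the jaws.

{"op": "jog_arm", "data": {
  "moves": [
    {"grip": -1,"translation": [0,0,0],"twist": [0,0,0]},
    {"grip": -1,"translation": [0,0,0],"twist": [0,0,0]},
    {"grip": -1,"translation": [0,0,0],"twist": [0,0,0]},
    {"grip": -1,"translation": [0,0,0],"twist": [0,0,0]},
    {"grip": -1,"translation": [0,0,0],"twist": [0,0,0]},
    {"grip": -1,"translation": [0,0,-0.02],"twist": [0,0,0]},
    {"grip": -1,"translation": [0,0,-0.02],"twist": [0,0,0]},
    {"grip": -1,"translation": [0,0,-0.02],"twist": [0,0,0]},
    {"grip": -1,"translation": [0,0,-0.01],"twist": [0,0,0]},
    {"grip": -1,"translation": [0,0,0],"twist": [0,0,0]}
  ]
}}

```text
clock: 5.63
eef_pos: [537.5, -174.7, 146.5]
tcp_rot: [3.138, 0.002, 1.829]
contact_force: [0.4, -0.2, 0.4]
opening: 1.003
```

{"op": "jog_arm", "data": {
  "moves": [
    {"grip": 1,"translation": [0,0,0],"twist": [0,0,0]},
    {"grip": 1,"translation": [0,0,0],"twist": [0,0,0]},
    {"grip": 1,"translation": [0,0,0],"twist": [0,0,0]},
    {"grip": 1,"translation": [0,0,0],"twist": [0,0,0]},
    {"grip": 1,"translation": [0,0,0],"twist": [0,0,0]},
    {"grip": 1,"translation": [0,0,0],"twist": [0,0,0]},
    {"grip": 1,"translation": [0,0,0],"twist": [0,0,0]},
    {"grip": 1,"translation": [0,0,0],"twist": [0,0,0]},
    {"grip": 1,"translation": [0,0,0],"twist": [0,0,0]},
    {"grip": 1,"translation": [0,0,0],"twist": [0,0,0]}
  ]
}}

```text
clock: 6.47
eef_pos: [536.1, -174.2, 144.3]
tcp_rot: [3.142, 0.0, 1.829]
contact_force: [0.2, 0.0, 0.1]
opening: -0.001
```

Run:
```python
from h import *
import cv2
s=r.sense();print({k:s[k] for k in('eef_pos','tcp_rot','contact_force','wrist_torque','opening')})
p,d=r.grab_frame('wrist');cv2.imwrite('pics/w6.png',p[:,:,::-1])
p,d=r.grab_frame('scene');cv2.imwrite('pics/s6.png',cv2.resize(p[120:250,180:330,::-1],(600,520)))
```

```text
{'eef_pos': array([ 536.08051625, -174.16781052,  144.28573365]), 'tcp_rot': array([3.14155907e+00, 5.25831430e-05, 1.82876602e+00]), 'contact_force': array([0.17319947, 0.01452201, 0.13213443]), 'wrist_torque': array([-0.01122808,  0.04387662,  0.02501727]), 'opening': -0.0005117603413133308}
```

View pics/w6.png

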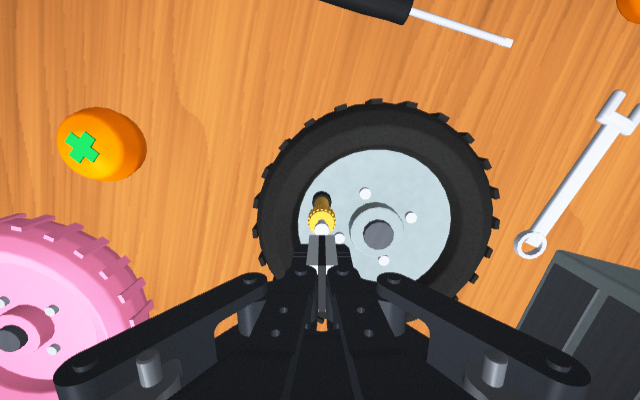

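View pics/s6.png

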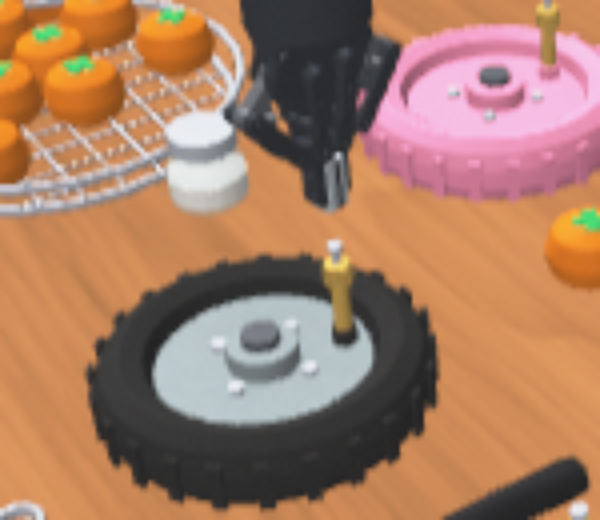

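The shut fingertips are straight above the pin in both views. I'll descend slowly to just above it.

{"op": "jog_arm", "data": {
  "moves": [
    {"grip": 1,"translation": [0,0,0.008],"twist": [0,0,0]},
    {"grip": 1,"translation": [0,0,0.008],"twist": [0,0,0]},
    {"grip": 1,"translation": [0,0,0.006],"twist": [0,0,0]},
    {"grip": 1,"translation": [0,0,0.004],"twist": [0,0,0]},
    {"grip": 1,"translation": [0,0,0.001],"twist": [0,0,0]},
    {"grip": 1,"translation": [0,0,0],"twist": [0,0,0]},
    {"grip": 1,"translation": [0,0,0],"twist": [0,0,0]},
    {"grip": 1,"translation": [0,0,0],"twist": [0,0,0]}
  ]
}}

```text
clock: 7.23
eef_pos: [536.3, -174.2, 117.5]
tcp_rot: [3.141, 0.0, 1.829]
contact_force: [-0.4, -0.6, -0.2]
opening: -0.002
```

{"op": "jog_arm", "data": {
  "moves": [
    {"grip": 1,"translation": [0,0,0.001],"twist": [0,0,0]},
    {"grip": 1,"translation": [0,0,0.001],"twist": [0,0,0]},
    {"grip": 1,"translation": [0,0,0.001],"twist": [0,0,0]},
    {"grip": 1,"translation": [0,0,0.001],"twist": [0,0,0]},
    {"grip": 1,"translation": [0,0,0.001],"twist": [0,0,0]},
    {"grip": 1,"translation": [0,0,0],"twist": [0,0,0]},
    {"grip": 1,"translation": [0,0,0],"twist": [0,0,0]}
  ]
}}

```text
clock: 7.82
eef_pos: [536.3, -174.2, 112.5]
tcp_rot: [3.141, 0.0, 1.829]
contact_force: [-0.9, -0.3, 4.2]
opening: 0.001
```

At 112.5 mm the force is 4.2 N. That matches the spring with 2.5 mm pressed, so the pin isn't blocked. I'll press on down to the stop.

{"op": "jog_arm", "data": {
  "moves": [
    {"grip": 1,"translation": [0,0,0.001],"twist": [0,0,0]},
    {"grip": 1,"translation": [0,0,0.001],"twist": [0,0,0]},
    {"grip": 1,"translation": [0,0,0.001],"twist": [0,0,0]},
    {"grip": 1,"translation": [0,0,0.0006],"twist": [0,0,0]},
    {"grip": 1,"translation": [0,0,0],"twist": [0,0,0]},
    {"grip": 1,"translation": [0,0,0],"twist": [0,0,0]}
  ]
}}

```text
clock: 8.32
eef_pos: [536.3, -174.2, 109.0]
tcp_rot: [3.141, 0.0, 1.829]
contact_force: [-2.1, 0.0, 6.8]
opening: -0.006
```

{"op": "jog_arm", "data": {
  "moves": [
    {"grip": 1,"translation": [0,0,0.0006],"twist": [0,0,0]},
    {"grip": 1,"translation": [0,0,0],"twist": [0,0,0]},
    {"grip": 1,"translation": [0,0,0],"twist": [0,0,0]}
  ]
}}

```text
clock: 8.57
eef_pos: [536.3, -174.2, 108.9]
tcp_rot: [3.141, 0.0, 1.829]
contact_force: [-2.3, 1.4, 12.5]
opening: 0.001
```

The force jumped from 6.8 to 12.5 N with almost no travel, so the pin is on its stop. I'll hold it for over a second, checking visually partway.

{"op": "jog_arm", "data": {
  "moves": [
    {"grip": 1,"translation": [0,0,0.0003],"twist": [0,0,0]},
    {"grip": 1,"translation": [0,0,0],"twist": [0,0,0]},
    {"grip": 1,"translation": [0,0,0],"twist": [0,0,0]},
    {"grip": 1,"translation": [0,0,0],"twist": [0,0,0]},
    {"grip": 1,"translation": [0,0,0],"twist": [0,0,0]},
    {"grip": 1,"translation": [0,0,0],"twist": [0,0,0]},
    {"grip": 1,"translation": [0,0,0],"twist": [0,0,0]},
    {"grip": 1,"translation": [0,0,0],"twist": [0,0,0]},
    {"grip": 1,"translation": [0,0,0],"twist": [0,0,0]},
    {"grip": 1,"translation": [0,0,0],"twist": [0,0,0]}
  ]
}}

```text
clock: 9.4
eef_pos: [536.4, -174.2, 108.9]
tcp_rot: [3.141, 0.0, 1.829]
contact_force: [-3.3, 0.7, 13.9]
opening: 0.004
```

Run:
```python
from h import *
import cv2
p,d=r.grab_frame('wrist');a=p[170:270,270:370,::-1]
p,d=r.grab_frame('scene');b=p[150:220,230:300,::-1]
cv2.imwrite('pics/c7.png',np.hstack([cv2.resize(x,(400,400)) for x in(a,b)]))
```

{"op": "jog_arm", "data": {
  "moves": [
    {"grip": 1,"translation": [0,0,0],"twist": [0,0,0]},
    {"grip": 1,"translation": [0,0,0],"twist": [0,0,0]},
    {"grip": 1,"translation": [0,0,0],"twist": [0,0,0]},
    {"grip": 1,"translation": [0,0,0],"twist": [0,0,0]},
    {"grip": 1,"translation": [0,0,0],"twist": [0,0,0]},
    {"grip": 1,"translation": [0,0,0],"twist": [0,0,0]}
  ]
}}

```text
clock: 10.0
eef_pos: [536.3, -174.2, 108.8]
tcp_rot: [3.141, 0.0, 1.829]
contact_force: [-3.0, 0.2, 14.5]
opening: 0.005
```

View pics/c7.png

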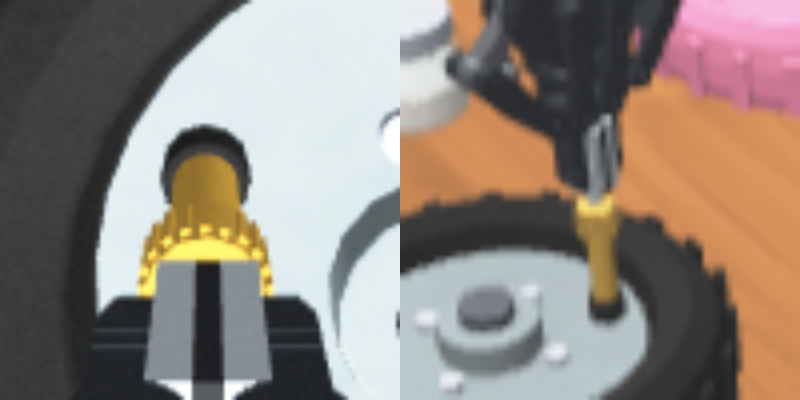

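The pin was held down for about 1.6 s at 12–14 N, with the fingertips centred over it. I'll lift straight off.

{"op": "jog_arm", "data": {
  "moves": [
    {"grip": 1,"translation": [0,0,-0.005],"twist": [0,0,0]},
    {"grip": 1,"translation": [0,0,-0.01],"twist": [0,0,0]},
    {"grip": 1,"translation": [0,0,-0.02],"twist": [0,0,0]},
    {"grip": 1,"translation": [0,0,-0.02],"twist": [0,0,0]},
    {"grip": 1,"translation": [0,0,-0.02],"twist": [0,0,0]},
    {"grip": 1,"translation": [0,0,-0.01],"twist": [0,0,0]},
    {"grip": 1,"translation": [0,0,0],"twist": [0,0,0]},
    {"grip": 1,"translation": [0,0,0],"twist": [0,0,0]},
    {"grip": 1,"translation": [0,0,0],"twist": [0,0,0]},
    {"grip": 1,"translation": [0,0,0],"twist": [0,0,0]}
  ]
}}

```text
clock: 10.83
eef_pos: [535.3, -173.9, 191.4]
tcp_rot: [-3.14, -0.001, 1.829]
contact_force: [1.3, 0.7, 0.2]
opening: -0.0
```

Run:
```python
from h import *
import cv2
s=r.sense();print(s['clock'],s['eef_pos'],s['contact_force'])
p,d=r.grab_frame('wrist');a=p[140:240,270:370,::-1]
p,d=r.grab_frame('scene');b=p[150:220,230:300,::-1]
cv2.imwrite('pics/c8.png',np.hstack([cv2.resize(x,(400,400)) for x in(a,b)]))
```

```text
10.8333 [ 535.25119796 -173.86230767  191.4123923 ] [1.26715357 0.74523514 0.23293736]
```

View pics/c8.png

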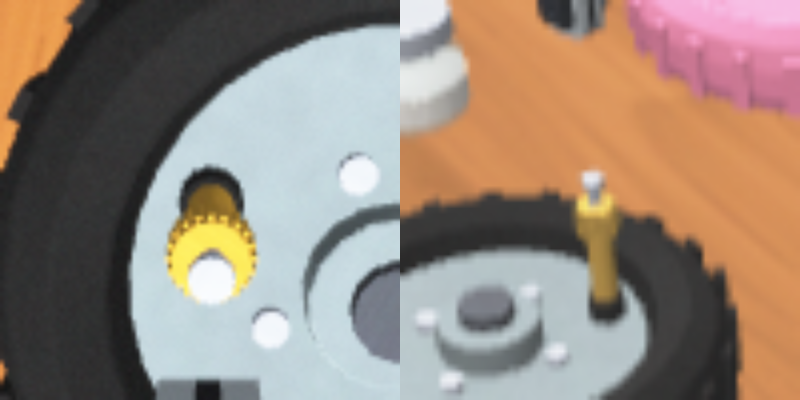

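The pin has sprung back up and the arm is clear, so I'll hand the job in.

```bash
python3 -c "
from rig import r
print(r.sign_off())"
```

```text
the job is handed in; nothing more can be done
None
```

The job is done and handed in at about 11 s. I unscrewed the lock nut on the larger black wheel's valve, pressed the pin fully down, held it and let go.

- **Nut:** I turned it about 1.40 rad anticlockwise with no visible slip against the pads. The nut's own angle can't be read directly. The pin going down its full 6 mm without being blocked shows the nut was undone.
- **Pin:** The force was 4.2 N at 2.5 mm and 6.8 N at 6 mm. It then rose to about 12–14.5 N with almost no further travel, so the pin was on its stop. I held it there for about 1.6 s.
- **Last checks:** The final pictures show the pin back up. The gripper was about 75 mm above it, with about 1.5 N of residual force reading.
- **Disagreement:** The cameras differed by up to about 5 mm on the valve's position. I used a middle value, and closing the jaws on the nut confirmed it.

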